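# Lock a lamp's lens ring with a two-pin spanner

## Robot

A 6-joint arm with a two-finger parallel gripper is mounted at the origin on the work surface. World frame = base frame: x ahead of the robot, y to its left, z up, the work surface at z = 0. Lengths are in m, angles in rad, forces in N, time in s.
With the tool pointing down it reaches from about 0.325 to 0.9 m from the base axis. Payload 6.1 kg.
Tool frame: the origin (TCP) lies midway between the tips of the shut fingers; the grasp point (between the pads) lies 19 mm behind it; z points along the fingers, y is the direction in which the jaws open and shut (so a half turn about z gives the same grasp; the last joint's range is limited). The gripper opens to 85 mm and grips with 20 to 120 N. Pads are 22 mm wide; open, the fingers measure 114 mm over their backs; the gripper's body (76 mm by 85 mm) begins 54 mm behind the grasp point. The pads swing forward as they close: fully open they stand 13 mm farther back than shut.
Start: joints at [1.106, 0.22, 1.526, -0, 1.395, -0.126], TCP at [0.208, 0.589, 0.231] pointing down, gripper open.
Joint ranges: [-2.98, 2.98], [-0.91, 2.08], [0.09, 2.57], [-1.24, 4.39], [0.2, 2.65], [-2.68, 2.68]. Speed limits (rad/s): [2.57, 2.57, 3.01, 3.14, 3.14, 3.14].

## Interface

Orientations are given as a unit quaternion [w, x, y, z].
In Python, from cell import telemetry, read_camera, env gives the robot as it stands.
- The arm moves only by the tool apply_moves, never from a script. Its argument "increments" is a list of rows, each an object of numbers: "gripper": the closure, from 0 (fully open) to 1 (shut); "dx", "dy", "dz": the shift along the tool's x, y, z in m; "wx", "wy", "wz": the turn, a rotation vector about the tool's x, y, z in degrees. In form: [{"gripper": .., "dx": .., "dy": .., "dz": .., "wx": .., "wy": .., "wz": ..}, ...]. A call has 1 to 12 rows; each row shifts and turns the commanded pose from where the row before left it, along the tool's axes as they then stand; what a row does not reach is not made up. A row lasts 1/8 s, in which the tool goes at most 62.5 mm and 10.7 degrees, less where a joint would pass 70% of its speed; a pose out of reach is approached as far as the arm can. A call is refused whole if a number of a shift passes 0.0625 or a number of a turn 10.7, either way. A call with a gripper value outside its range is refused whole. The fingers move at their own pace and stop on an object; the grip force is fixed at half the most. Time passes only in rows, so rows that do not move let the fingers close. It gives the time, the measured TCP pose, the force and the opening at its end, in the units of the state.
- telemetry.sense(): the state, without advancing time (a new reading comes with each control period).
- read_camera(name): name is "scene" or "top"; returns a dict with "color" (480x640x3 uint8, red, green, blue), "K" (3x3 intrinsics, pixels), "k1" (the pictures are not rectified: a ray, as slopes to the right and down, at radius r is drawn at 1 + k1 r^2 times it, then the intrinsics apply), "extrinsics" (4x4, takes a point from camera to world coordinates). Camera axes: x right, y up, looking along -z (the intrinsics and any distortion apply to the point x, -y, -z); pixel columns grow to the right and rows downward; lengths in m; the calibration is good to about 2 mm. A picture is of the moment at which its call begins. There is no depth.
- env.job_done(): hands the job in, once; it reports no verdict.
The state is a dict: "time_s": time; "qpos": joint angles; "joint_velocities": joint speeds; "effort": joint torques, N m; "ee_pos": TCP position; "orientation": TCP orientation; "wrist_force": force on the tool from outside, world axes, zero at the start; "ft_torque": the same for the moment, N m; "width": finger opening in m.
Only numpy, scipy, OpenCV 4.12 (cv2) and the standard library are available. Lean on these libraries where they do the work, as an engineer would, in place of code of your own. Each camera call takes 0.05 s, during which the arm holds its last target.

## Task

Take the two-pin spanner out of the blue tray, engage both of its pins in the two holes of the ring that holds the lamp's glass, and only then turn the ring clockwise until its lug is against the stop. The glass cracks easily, so never load the lamp with more than 40 N through the spanner, pressing and turning together. Afterwards put the spanner back in the blue tray and let go of it; leave the hole punch, tape and pens where they are.

Things in the scene. Friction and masses are not known exactly. Their poses are not given: they have to be found in the camera images.
- lamp: Round grey lamp lying face up, fixed to the shelf. Origin: centre of the underside, z up. Wooden base disc 120 mm across, 8 mm thick; grey housing 92 mm across, up to 52 mm; on top of it an aluminium retaining ring with two holes. The ring rests on a spring seat: pressed from above it gives way after the first 2 N, 1 mm per 4.5 N, and is hard after 5 mm.
- stop_block (a point): Top of the dark steel stop block (10 mm wide) fixed on the rim of the lamp, 41 mm from the axis, 60 degrees clockwise (from above) of the lamp's +x axis, 4 mm below the ring's face.
- lug (a point): Top of the ring's lug, a dark tab 11 x 10 mm on the ring's rim, 38.5 mm from the axis, 2 mm below the ring's face; turns with the ring. IMPORTANT: the line through the two holes is NOT fixed to the lug: it lies anywhere from 0.5 rad clockwise to 0.5 rad counter-clockwise of the lug's direction, differs every time and is not measured: look or feel for it. When turned, lug and holes move together.
- ring_top (a point): Centre of the ring's flat top face, 66 mm above the shelf when not pressed; sinks with the ring, does not turn with it (axes those of the lamp). Ring: 68 mm outside, 30 mm bore (glass in it, 6 mm below the face), 10 mm thick, two round through holes of 8 mm diameter opposite each other, each 24 mm from the axis.
- bezel (a joint): Angle in rad by which the ring has been turned clockwise seen from above; stiff (about 0.25 N m of friction, stays where left). 0: the lug points along the lamp's +x axis; 0.8: the lug is against the stop block, a hard stop; it cannot go below 0 either. Starts between 0 and 0.1. A torque on the ring presses on both pins: 0.25 N m is about 10 N on the two together, 0.7 N m about 30 N.
- spanner: Two-pin spanner, about 0.16 kg. Origin: centre of the underside of its steel bar, x along the bar, z up. Bar 72 (x) x 20 x 6 mm. Two 5 mm pins with round ends stand 8 mm down from the underside at x = +24 and -24 mm. Black upright grip: 46 mm (x) x 14 mm (y), 6 to 50 mm above the origin; take it across the 14 mm. Both ends are alike. Starts pins down on the rest in the tray.
- pin_a (a point): Tip of the spanner pin at x = +24 mm, 8 mm below the bar's underside; axes those of the spanner.
- pin_b (a point): Tip of the spanner pin at x = -24 mm, 8 mm below the bar's underside; axes those of the spanner.
- tray: Open blue plastic tray fixed to the shelf, 190 mm (x) x 140 mm (y), 35 mm high, walls 4 mm, floor 4 mm. Origin: centre of the underside, z up. In the middle two blue blocks, 12 mm (x) x 34 mm (y), centred at x = +36 and -36 mm, tops 25 mm above the shelf, form the spanner's rest: the bar's ends lie on them and the pins hang between them.
- punch: Chrome hole punch, 75 x 115 x 72 mm, loose; origin at the centre of its underside. To be left alone.
- tape: Masking tape roll lying flat, 90 mm across, 24 mm high, loose; origin at the centre of its underside. To be left alone.
- pen1: Black marker pen lying down, 135 mm long (x), 17 mm thick; origin underneath its middle. To be left alone.
- pen2: Second black marker pen, the same. To be left alone.
Things that resemble listed ones, but are neither listed nor needed, are in the scene too. There is more than one size of the spanner; the one meant has the size given above.

How it is judged:
On the way, in this order (a step that is already met when the one before it is completed fails the run):
1. both pins are at least 4 mm deep in the ring's holes, before the ring has been turned to the stop (z of each of pin_a, pin_b in the frame of ring_top below -0.004 m and horizontal distance between spanner and ring_top below 0.004 m and value of joint bezel below 0.25 rad), for 0.1 s.
2. with both pins still in the holes, the ring is turned clockwise until its lug is at the stop (within 0.06 rad) (z of each of pin_a, pin_b in the frame of ring_top below -0.004 m and horizontal distance between spanner and ring_top below 0.004 m and value of joint bezel above 0.74 rad), for 0.1 s.
At the end, for the whole second after the job is handed in: The ring is still turned to its stop (bezel above 0.74 rad of 0.8) and the spanner lies or stands at rest in the blue tray, released: its origin within 85 mm (tray x) and 62 mm (tray y) of the tray's centre and below 55 mm (value of joint bezel above 0.74 rad and x of spanner in the frame of tray between -0.085 and 0.085 m and y of spanner in the frame of tray between -0.062 and 0.062 m and z of spanner in the frame of tray below 0.055 m and linear speed of spanner below 0.02 m/s and angular speed of spanner below 0.2 rad/s); the robot touches nothing.
It fails at once if the spanner loads the lamp with more than 40 N (all contacts added) (contact force between spanner and lamp above 40 N).
It fails at once if the hole punch is shifted by more than 20 mm (distance of punch from where it was at the start of the episode above 0.02 m).
It fails at once if the roll of masking tape is shifted by more than 20 mm (distance of tape from where it was at the start of the episode above 0.02 m).
It fails at once if the first marker pen is shifted by more than 20 mm (distance of pen1 from where it was at the start of the episode above 0.02 m).
It fails at once if the second marker pen is shifted by more than 20 mm (distance of pen2 from where it was at the start of the episode above 0.02 m).
It also fails if it takes over 70 s, if anything falls off the work surface, if the arm or the gripper's body presses on something with over 40 N, if the wrist force passes 120 N, or if a joint passes its speed limit or range.

## Working session

There is one attempt and no reset: what is moved stays moved. The work goes in short steps, Python scripts to look and compute and a tool call to move; the robot and the scene stay as the last step left them, time stands still between calls to the robot, and variables do not carry over. Pictures are saved under pics/ and viewed, and the job is handed in when it is done.

Besides the shell and the picture viewer there is one more tool, called after "Request:" as name(argument=value, ...) on one line, values as JSON. apply_moves: Moves the arm, as the interface text tells. Its arguments: {"type":"object","properties":{"increments":{"type":"array","items":{"type":"object","properties":{"gripper":{"type":"number"},"dx":{"type":"number"},"dy":{"type":"number"},"dz":{"type":"number"},"wx":{"type":"number"},"wy":{"type":"number"},"wz":{"type":"number"}}}}},"required":["increments"]}

```bash
ls; mkdir -p pics; python3 - <<'E'
from cell import telemetry, read_camera, env
import cv2,numpy as np
print(telemetry.sense())
for n in("scene","top"):
    c=read_camera(n); np.savez(n+"0.npz",**c); cv2.imwrite(f"pics/{n}0.png",c["color"][:,:,::-1]); print(n,c["K"],c["k1"],c["extrinsics"])
E
```

```text
pics
{'time_s': 0.0, 'qpos': array([ 1.10589654e+00,  2.21200965e-01,  1.52761285e+00,  4.76349291e-06,
        1.39470670e+00, -1.26137737e-01]), 'joint_velocities': array([-1.40720970e-03,  6.29043829e-05, -1.62380630e-03,  1.03921544e-04,
        5.94213117e-04, -7.59829936e-04]), 'effort': array([-1.77633407e-03, -4.96896458e+01, -3.89397562e+01, -2.82036635e-04,
        1.10223581e-02, -3.22963864e-06]), 'ee_pos': array([0.20745064, 0.58892522, 0.23021391]), 'orientation': array([-2.82975066e-04,  1.68572598e-01,  9.85688769e-01, -9.21464969e-04]), 'wrist_force': array([-0.50866251, -0.73780345, -0.14988721]), 'ft_torque': array([-0.02450196,  0.00933201, -0.00096791]), 'width': 0.08485365457882316}
scene [[566.12398389   0.         320.45678795]
 [  0.         566.12398389 229.26439593]
 [  0.           0.           1.        ]] 0.06322683140914424 [[-0.70471081 -0.50089497  0.50248076  1.14308143]
 [ 0.70946418 -0.50406123  0.492527    0.54925465]
 [ 0.00657678  0.7035812   0.71058444  0.88581198]
 [ 0.          0.          0.          1.        ]]
top [[519.5283525    0.         314.90227559]
 [  0.         519.5283525  245.19085822]
 [  0.           0.           1.        ]] 0.004993987203042772 [[-0.08206174  0.96941272 -0.23131117  0.32670086]
 [-0.99662293 -0.08050356  0.01618357 -0.01696624]
 [-0.00293281  0.23185807  0.97274521  1.06855227]
 [ 0.          0.          0.          1.        ]]
```

View pics/scene0.png

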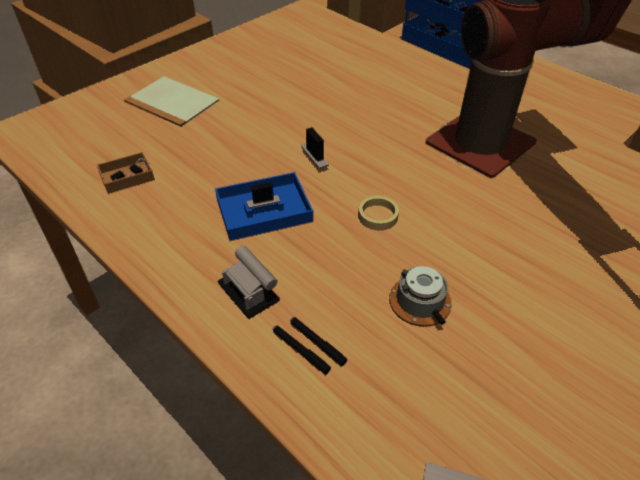

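View pics/top0.png

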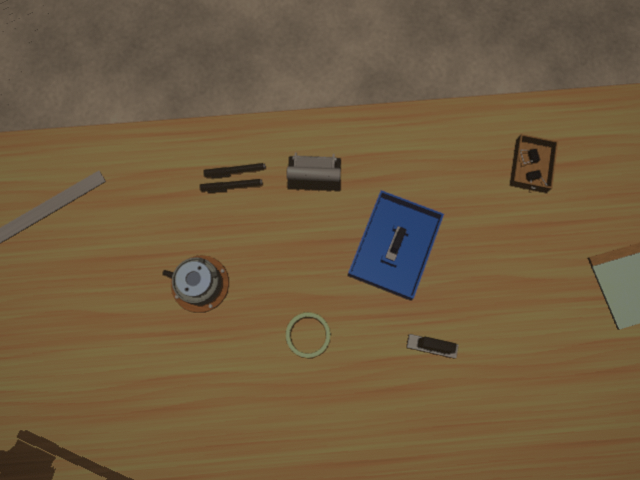

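Two things could pass for the spanner: the one in the blue tray (scene 264,197; top 396,246) and the one lying on the table (scene 315,148; top 432,346). The description says blue tray. I'll check it with close crops and look at the ring.

```bash
cat > h.py <<'E'
import numpy as np, cv2
def load(f): return dict(np.load(f))
def ray(c,u,v):
    K=c["K"]; d=np.array([float(c["k1"]),0,0,0]) 
    p=cv2.undistortPoints(np.array([[[u,v]]],float),K,d)[0,0]
    E=c["extrinsics"]; r=E[:3,:3]@np.array([p[0],-p[1],-1.]); return E[:3,3],r
def onz(c,u,v,z):
    o,r=ray(c,u,v); return o+r*(z-o[2])/r[2]
def proj(c,P):
    E=c["extrinsics"]; q=E[:3,:3].T@(np.array(P)-E[:3,3]); a=q[0]/-q[2]; b=-q[1]/-q[2]
    s=1+float(c["k1"])*(a*a+b*b); K=c["K"]; return np.array([K[0,0]*a*s+K[0,2],K[1,1]*b*s+K[1,2]])
def crop(c,x0,y0,x1,y1,s,f,gain=1.0):
    im=cv2.resize(c["color"][y0:y1,x0:x1,::-1],None,fx=s,fy=s,interpolation=cv2.INTER_CUBIC)
    im=np.clip(im.astype(float)*gain,0,255).astype(np.uint8); cv2.imwrite(f,im); return im
E
python3 - <<'E'
from h import *
s=load("scene0.npz");t=load("top0.npz")
a=crop(s,385,260,460,330,5,"/tmp/a.png"); b=crop(t,155,245,235,315,5,"/tmp/b.png",1.5)
c=crop(s,210,170,320,240,4,"/tmp/c.png",1.6); d=crop(t,345,185,445,300,4,"/tmp/d.png",1.8)
def canv(x,y):
    h=max(x.shape[0],y.shape[0]); o=np.zeros((h,x.shape[1]+y.shape[1],3),np.uint8); o[:x.shape[0],:x.shape[1]]=x;o[:y.shape[0],x.shape[1]:]=y; return o
cv2.imwrite("pics/lamp.png",canv(a,b)); cv2.imwrite("pics/tray.png",cv2.resize(canv(c,d),None,fx=.9,fy=.9))
E
```

```text
(no output)
```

View pics/lamp.png

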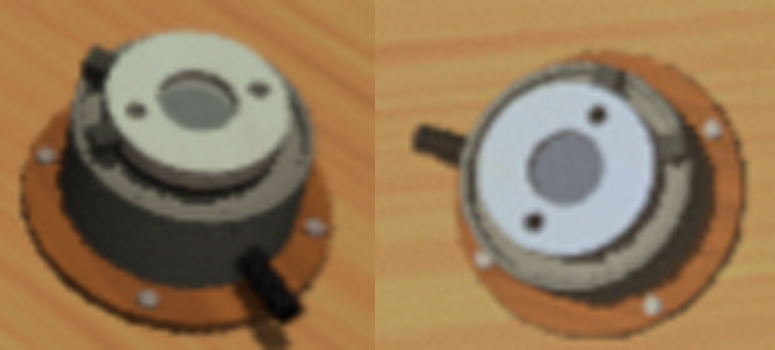

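View pics/tray.png

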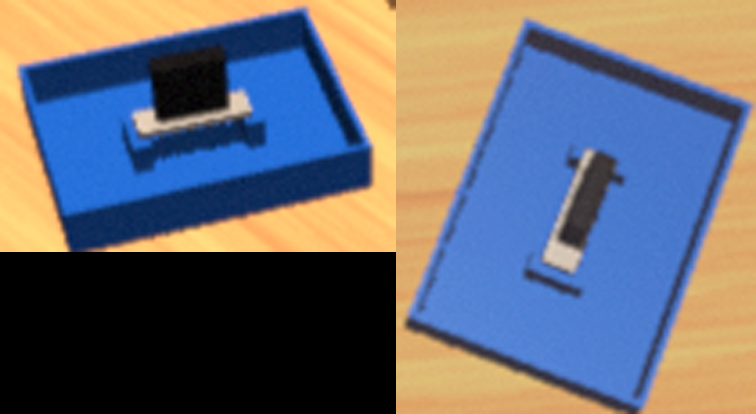

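Crops: the tray spanner sits on its rest (bar about 72 mm to be checked). On the lamp, the ring holes are at scene ≈(412,282),(437,278) and top ≈(199.5,268),(186.5,289.5). The lug is at top ≈(202,261) and the stop at ≈(215,275), so clockwise runs from lug to stop. Now for the measurements.

```bash
cat > m.py <<'E'
from h import *
def spot(c,u,v,r=4,up=8):
    # centroid of dark spot in grey
    g=c["color"].astype(float).mean(2); u0,v0=int(round(u)),int(round(v))
    w=g[v0-r:v0+r+1,u0-r:u0+r+1]; bg=np.percentile(w,75); wt=np.clip(bg-w-15,0,None)
    yy,xx=np.mgrid[v0-r:v0+r+1,u0-r:u0+r+1]; return (wt*xx).sum()/wt.sum(),(wt*yy).sum()/wt.sum()
E
python3 - <<'E'
from m import *
s=load("scene0.npz");t=load("top0.npz")
for n,c,h1,h2,box in (("s",s,(412.2,282),(436.8,278),(400,260,455,305)),("t",t,(199.4,268),(186.6,289.4),(170,255,215,305))):
    H=[]
    for h in(h1,h2):
        p=spot(c,*h,r=3); P=onz(c,*p,.066); H.append(P); print(n,"hole",np.round(p,2),P)
    H=np.array(H); print(" mid",H.mean(0)," sep",np.linalg.norm(H[0]-H[1]),"ang",np.degrees(np.arctan2(*(H[0]-H[1])[[1,0]])))
    x0,y0,x1,y1=box; im=c["color"][y0:y1,x0:x1].astype(float)
    g=im.mean(2); m=(g>(165 if n=="s" else 95)).astype(np.uint8)
    hsv=cv2.cvtColor(c["color"][y0:y1,x0:x1],cv2.COLOR_RGB2HSV); m&=(hsv[:,:,1]<70).astype(np.uint8)
    cn,_=cv2.findContours(m,cv2.RETR_EXTERNAL,cv2.CHAIN_APPROX_NONE)
    k=max(cn,key=cv2.contourArea)[:,0]+[x0,y0]
    W=np.array([onz(c,u,v,.066)[:2] for u,v in cv2.convexHull(k.astype(np.int32))[:,0]]); 
    print(" ring", cv2.minEnclosingCircle((W*1000).astype(np.float32)), cv2.contourArea(k.astype(np.float32)))
# lug & stop
for nm,pu,z in(("lug",(608,80),.064),("stop",(675,148),.062)):
    P=onz(t,(pu[0]-375)/5+155,pu[1]/5+245,z); print(nm,P)
for nm,pu,z in(("lug",(98,70),.064),("stop",(102,138),.062)):
    P=onz(s,pu[0]/5+385,pu[1]/5+260,z); print(nm,P)
# spanner: bar grey & grip black inside tray
for n,c,box in(("s",s,(235,175,290,220)),("t",t,(378,218,412,272))):
    x0,y0,x1,y1=box; im=c["color"][y0:y1,x0:x1]; hsv=cv2.cvtColor(im,cv2.COLOR_RGB2HSV)
    bar=((hsv[:,:,1]<90)&(hsv[:,:,2]>(100 if n=="s" else 60))).astype(np.uint8)
    blk=((hsv[:,:,2]<45)).astype(np.uint8)
    for nm,m,z in(("bar",bar,.031),("grip",blk,.075)):
        k=max(cv2.findContours(m,cv2.RETR_EXTERNAL,cv2.CHAIN_APPROX_NONE)[0],key=cv2.contourArea)[:,0]+[x0,y0]
        W=np.array([onz(c,u,v,z)[:2]*1000 for u,v in k],np.float32)
        print(n,nm,cv2.minAreaRect(W), np.round(cv2.boxPoints(cv2.minAreaRect(k.astype(np.float32))),1).tolist())
E
```

```text
s hole [411.79 281.66] [0.54009553 0.19807898 0.066     ]
s hole [436.32 277.44] [0.49935796 0.22405842 0.066     ]
 mid [0.51972674 0.2110687  0.066     ]  sep 0.04831647365473687 ang -32.52675165730834
 ring ((519.2509765625, 210.91030883789062), 32.57388687133789) 685.5
t hole [199.03 267.56] [0.53892328 0.1969129  0.066     ]
t hole [186.35 288.95] [0.49858251 0.22277796 0.066     ]
 mid [0.5187529  0.20984543 0.066     ]  sep 0.04792055187873563 ang -32.66654685738796
 ring ((519.2103271484375, 210.4508514404297), 34.86766052246094) 914.0
lug [0.55211023 0.19187608 0.064     ]
stop [0.52306935 0.16689408 0.062     ]
lug [0.53349525 0.17599309 0.064     ]
stop [0.55679715 0.19688238 0.062     ]
s bar ((565.187744140625, -197.3406524658203), (21.23138427734375, 70.86428833007812), 62.220497131347656) [[246.6999969482422, 200.5], [278.0, 194.1999969482422], [279.29998779296875, 200.5], [248.0, 206.8000030517578]]
s grip ((577.886474609375, -179.88156127929688), (58.94054412841797, 47.3472785949707), 57.10078811645508) [[250.1999969482422, 186.0], [271.5, 181.6999969482422], [274.8999938964844, 198.60000610351562], [253.60000610351562, 202.89999389648438]]
t bar ((564.246826171875, -199.8932647705078), (20.68365478515625, 73.21747589111328), 62.40494155883789) [[384.5, 257.20001220703125], [397.29998779296875, 225.3000030517578], [406.79998779296875, 229.10000610351562], [394.0, 261.0]]
t grip ((559.7156372070312, -197.07373046875), (16.339876174926758, 52.26582336425781), 55.26109313964844) [[387.8999938964844, 249.3000030517578], [400.29998779296875, 227.0], [407.70001220703125, 231.0], [395.20001220703125, 253.39999389648438]]
```

Spanner about 72×20.7 mm, so it's the right size. Its centre is ≈(0.565,-0.199) with the bar line at -27.7°. Ring centre is ≈(0.519,0.2105) with the hole line at -32.6°. I'll move above the spanner.

Request:
apply_moves(increments=[{"wz":8.3},{"dx":-0.0426,"dy":-0.0332},{"dx":-0.0426,"dy":-0.0332},{"dx":-0.0426,"dy":-0.0332},{"dx":-0.0426,"dy":-0.0332},{"dx":-0.0426,"dy":-0.0332},{"dx":-0.0426,"dy":-0.0332},{"dx":-0.0426,"dy":-0.0332},{"dx":-0.0426,"dy":-0.0332},{"dx":-0.0426,"dy":-0.0332},{"dx":-0.0426,"dy":-0.0332},{"dx":-0.0426,"dy":-0.0332}])

```text
validation failed for argument at $.in...
```

Request:
apply_moves(increments=[{"dx":-0.0426,"dy":-0.0332},{"dx":-0.0426,"dy":-0.0332},{"dx":-0.0426,"dy":-0.0332},{"dx":-0.0426,"dy":-0.0332},{"dx":-0.0426,"dy":-0.0332},{"dz":0.04},{"dz":0.03},{}])

```text
validation failed for argument at $.in...
```

```bash
cat >> h.py <<'E'
def todelta(target,yawx=None):
    from cell import telemetry
    from scipy.spatial.transform import Rotation as R
    s=telemetry.sense(); q=s["orientation"]; M=R.from_quat([q[1],q[2],q[3],q[0]]).as_matrix()
    print("t",round(s["time_s"],2),"tcp",np.round(s["ee_pos"],4),"yawx",round(np.degrees(np.arctan2(M[1,0],M[0,0])),2),"z",np.round(M[:,2],4),"F",np.round(s["wrist_force"],1),"T",np.round(s["ft_torque"],2),"w",round(s["width"],4),"j",np.round(s["qpos"],2))
    print("delta tool mm",np.round(M.T@(np.array(target)-s["ee_pos"])*1000,1))
    return s,M
E
python3 - <<'E'
from h import *
from cell import read_camera
todelta([.5647,-.1986,.040])
c=read_camera("scene"); np.savez("s1.npz",**c); crop(c,190,90,350,250,4,"pics/s1.png",1.5)
E
```

```text
t 0.1 tcp [0.2075 0.589  0.2303] yawx 160.59 z [-8.0e-04 -1.6e-03 -1.0e+00] F [-0.4 -0.8  0. ] T [-0.    0.05  0.05] w 0.0856 j [ 1.11  0.22  1.53  0.    1.39 -0.13]
delta tool mm [-598.7 -623.8  191.3]
```

The move call was rejected, so rows probably need every field.

Request:
apply_moves(increments=[{"gripper":0,"dx":0,"dy":0,"dz":0,"wx":0,"wy":0,"wz":8.3},{"gripper":0,"dx":-0.0426,"dy":-0.0332,"dz":0,"wx":0,"wy":0,"wz":0},{"gripper":0,"dx":-0.0426,"dy":-0.0332,"dz":0,"wx":0,"wy":0,"wz":0},{"gripper":0,"dx":-0.0426,"dy":-0.0332,"dz":0,"wx":0,"wy":0,"wz":0},{"gripper":0,"dx":-0.0426,"dy":-0.0332,"dz":0,"wx":0,"wy":0,"wz":0},{"gripper":0,"dx":-0.0426,"dy":-0.0332,"dz":0,"wx":0,"wy":0,"wz":0},{"gripper":0,"dx":-0.0426,"dy":-0.0332,"dz":0,"wx":0,"wy":0,"wz":0},{"gripper":0,"dx":-0.0426,"dy":-0.0332,"dz":0,"wx":0,"wy":0,"wz":0},{"gripper":0,"dx":-0.0426,"dy":-0.0332,"dz":0,"wx":0,"wy":0,"wz":0},{"gripper":0,"dx":-0.0426,"dy":-0.0332,"dz":0,"wx":0,"wy":0,"wz":0},{"gripper":0,"dx":-0.0426,"dy":-0.0332,"dz":0,"wx":0,"wy":0,"wz":0},{"gripper":0,"dx":-0.0426,"dy":-0.0332,"dz":0,"wx":0,"wy":0,"wz":0}])

```text
time_s: 1.65
ee_pos: [0.4531, 0.0465, 0.2313]
orientation: [0.0, 0.24, 0.971, 0.0]
wrist_force: [1.1, -0.3, -0.7]
width: 0.0855
```

Request:
apply_moves(increments=[{"gripper":0,"dx":-0.0426,"dy":-0.0332,"dz":0,"wx":0,"wy":0,"wz":0},{"gripper":0,"dx":-0.0426,"dy":-0.0332,"dz":0,"wx":0,"wy":0,"wz":0},{"gripper":0,"dx":-0.0426,"dy":-0.0332,"dz":0,"wx":0,"wy":0,"wz":0},{"gripper":0,"dx":-0.0426,"dy":-0.0332,"dz":0,"wx":0,"wy":0,"wz":0},{"gripper":0,"dx":-0.0426,"dy":-0.0332,"dz":0,"wx":0,"wy":0,"wz":0},{"gripper":0,"dx":0,"dy":0,"dz":0.04,"wx":0,"wy":0,"wz":0},{"gripper":0,"dx":0,"dy":0,"dz":0.03,"wx":0,"wy":0,"wz":0},{"gripper":0,"dx":0,"dy":0,"dz":0,"wx":0,"wy":0,"wz":0}])

```text
time_s: 2.65
ee_pos: [0.5618, -0.1968, 0.1578]
orientation: [-0.003, 0.24, 0.971, 0.001]
wrist_force: [-0.3, 0.3, 0.4]
width: 0.0856
```

```bash
python3 - <<'E'
from h import *
from cell import read_camera
todelta([.5647,-.1986,.040])
c=read_camera("scene"); np.savez("s1.npz",**c); crop(c,190,90,350,250,4,"pics/s1b.png",1.5)
E
```

```text
t 2.65 tcp [ 0.5618 -0.1968  0.1578] yawx 152.27 z [-0.0062  0.0032 -1.    ] F [-0.3  0.3  0.4] T [0.02 0.04 0.  ] w 0.0856 j [-0.47  0.22  1.67  0.    1.26 -1.56]
delta tool mm [ -4.2  -0.2 117.8]
```

View pics/s1b.png

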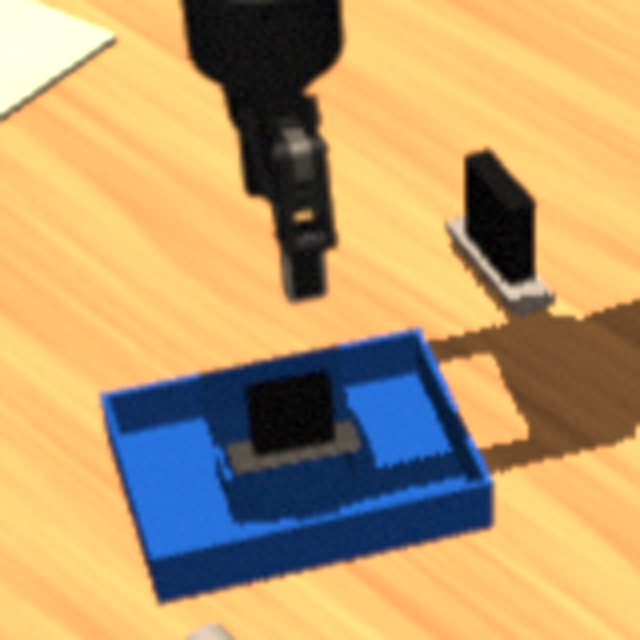

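The image shows the gripper above the grip (crop ≈300,290), jaws across it. I'll descend.

Request:
apply_moves(increments=[{"gripper":0,"dx":-0.003,"dy":0,"dz":0.04,"wx":0,"wy":0,"wz":0},{"gripper":0,"dx":0,"dy":0,"dz":0.03,"wx":0,"wy":0,"wz":0},{"gripper":0,"dx":0,"dy":0,"dz":0.02,"wx":0,"wy":0,"wz":0},{"gripper":0,"dx":0,"dy":0,"dz":0,"wx":0,"wy":0,"wz":0},{"gripper":0,"dx":0,"dy":0,"dz":0,"wx":0,"wy":0,"wz":0}])

```text
time_s: 3.32
ee_pos: [0.568, -0.1997, 0.0731]
orientation: [0.001, 0.239, 0.971, -0.0]
wrist_force: [0.2, 0.0, 0.1]
width: 0.0852
```

```bash
python3 - <<'E'
from h import *
todelta([.5647,-.1986,.040])
E
```

```text
t 3.33 tcp [ 0.568  -0.1997  0.0731] yawx 152.3 z [ 0.0024 -0.0012 -1.    ] F [0.2 0.  0.1] T [ 0.04 -0.   -0.01] w 0.0852 j [-0.47  0.32  1.72 -0.    1.1  -1.56]
delta tool mm [ 3.5 -0.6 33.1]
```

Request:
apply_moves(increments=[{"gripper":0,"dx":0.003,"dy":0,"dz":0.018,"wx":0,"wy":0,"wz":0},{"gripper":0,"dx":0,"dy":0,"dz":0.013,"wx":0,"wy":0,"wz":0},{"gripper":0,"dx":0,"dy":0,"dz":0,"wx":0,"wy":0,"wz":0},{"gripper":0,"dx":0,"dy":0,"dz":0,"wx":0,"wy":0,"wz":0}])

```text
time_s: 3.82
ee_pos: [0.5641, -0.1978, 0.0402]
orientation: [-0.0, 0.24, 0.971, 0.0]
wrist_force: [0.2, -0.1, -0.2]
width: 0.0852
```

```bash
python3 - <<'E'
from h import *
todelta([.5647,-.1986,.040])
E
```

```text
t 3.83 tcp [ 0.5641 -0.1978  0.0402] yawx 152.28 z [-3.e-04  1.e-04 -1.e+00] F [ 0.2 -0.1 -0.2] T [-0.02 -0.04  0.01] w 0.0852 j [-0.47  0.36  1.74 -0.    1.04 -1.56]
delta tool mm [-0.9 -0.4  0.2]
```

Request:
apply_moves(increments=[{"gripper":1,"dx":0,"dy":0,"dz":0,"wx":0,"wy":0,"wz":0},{"gripper":1,"dx":0,"dy":0,"dz":0,"wx":0,"wy":0,"wz":0},{"gripper":1,"dx":0,"dy":0,"dz":0,"wx":0,"wy":0,"wz":0},{"gripper":1,"dx":0,"dy":0,"dz":0,"wx":0,"wy":0,"wz":0},{"gripper":1,"dx":0,"dy":0,"dz":0,"wx":0,"wy":0,"wz":0},{"gripper":1,"dx":0,"dy":0,"dz":0,"wx":0,"wy":0,"wz":0}])

```text
time_s: 4.58
ee_pos: [0.5643, -0.1979, 0.0406]
orientation: [0.0, 0.239, 0.971, -0.0]
wrist_force: [-0.6, -0.5, 2.3]
width: 0.0135
```

```bash
python3 - <<'E'
from h import *
todelta([.5647,-.1986,.040])
E
```

```text
t 4.58 tcp [ 0.5643 -0.1979  0.0406] yawx 152.29 z [ 4.e-04 -2.e-04 -1.e+00] F [-0.6 -0.5  2.3] T [-0.02  0.03  0.03] w 0.0135 j [-0.47  0.36  1.74  0.    1.04 -1.56]
delta tool mm [-0.7 -0.5  0.6]
```

Gripped at 13.5 mm. I'll lift and carry it to above the lamp.

Request:
apply_moves(increments=[{"gripper":1,"dx":0,"dy":0,"dz":-0.02,"wx":0,"wy":0,"wz":0},{"gripper":1,"dx":0,"dy":0,"dz":-0.05,"wx":0,"wy":0,"wz":0},{"gripper":1,"dx":0,"dy":0,"dz":-0.05,"wx":0,"wy":0,"wz":4.9},{"gripper":1,"dx":0.0323,"dy":0.04,"dz":0,"wx":0,"wy":0,"wz":0},{"gripper":1,"dx":0.0323,"dy":0.04,"dz":0,"wx":0,"wy":0,"wz":0},{"gripper":1,"dx":0.0323,"dy":0.04,"dz":0,"wx":0,"wy":0,"wz":0},{"gripper":1,"dx":0.0323,"dy":0.04,"dz":0,"wx":0,"wy":0,"wz":0},{"gripper":1,"dx":0.0323,"dy":0.04,"dz":0,"wx":0,"wy":0,"wz":0},{"gripper":1,"dx":0.0323,"dy":0.04,"dz":0,"wx":0,"wy":0,"wz":0},{"gripper":1,"dx":0.0323,"dy":0.04,"dz":0,"wx":0,"wy":0,"wz":0},{"gripper":1,"dx":0.0323,"dy":0.04,"dz":0,"wx":0,"wy":0,"wz":0},{"gripper":1,"dx":0,"dy":0,"dz":0,"wx":0,"wy":0,"wz":0}])

```text
time_s: 6.08
ee_pos: [0.5181, 0.2144, 0.1614]
orientation: [0.0, 0.278, 0.96, 0.001]
wrist_force: [-0.2, 0.5, -1.8]
width: 0.0134
```

Request:
apply_moves(increments=[{"gripper":1,"dx":0,"dy":0,"dz":0.02,"wx":0,"wy":0,"wz":0},{"gripper":1,"dx":0,"dy":0,"dz":0.02,"wx":0,"wy":0,"wz":0},{"gripper":1,"dx":0,"dy":0,"dz":0,"wx":0,"wy":0,"wz":0},{"gripper":1,"dx":0,"dy":0,"dz":0,"wx":0,"wy":0,"wz":0}])

```text
time_s: 6.58
ee_pos: [0.5196, 0.2106, 0.1214]
orientation: [0.001, 0.281, 0.96, 0.0]
wrist_force: [1.2, 0.9, -0.7]
width: 0.0131
```

```bash
python3 - <<'E'
from h import *
from cell import read_camera
todelta([.519,.2105,.10])
a=read_camera("scene"); np.savez("s2.npz",**a); b=read_camera("top");np.savez("t2.npz",**b)
x=crop(a,380,225,460,335,5,"/tmp/a.png",1.2); y=crop(b,155,235,235,345,5,"/tmp/b.png",1.7)
cv2.imwrite("pics/hov.png",np.hstack([x,y]))
E
```

```text
t 6.58 tcp [0.5196 0.2106 0.1214] yawx 147.35 z [ 1.1e-03  1.0e-04 -1.0e+00] F [ 1.2  0.9 -0.7] T [-0.03 -0.01  0.02] w 0.0131 j [ 0.24  0.17  1.8  -0.    1.17 -0.76]
delta tool mm [ 0.5 -0.4 21.4]
```

View pics/hov.png

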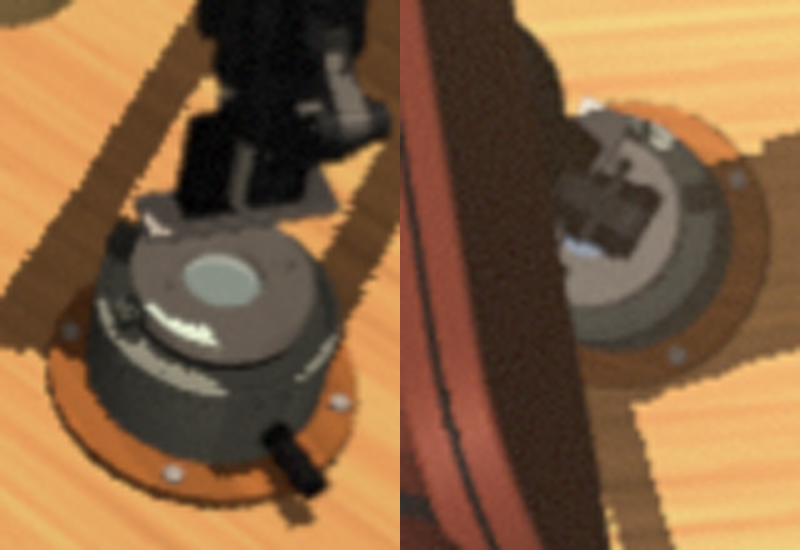

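The scene camera sees the bar above the ring (crop 135–335, ~210). The arm half hides it from the top camera. I'll zoom in on the scene view to measure where the bar sits in the hand.

```bash
python3 - <<'E'
from h import *
a=load("s2.npz")
im=crop(a,400,250,455,295,14,"pics/z2.png",1.8)
# predicted corners with current tcp
tcp=np.array([.5196,.2106]); th=np.radians(147.35); ex=np.array([np.cos(th),np.sin(th)]); ey=np.array([-ex[1],ex[0]])
for z in(.1058,.1118):
    for sx in(-36,36):
        for sy in(-10,10):
            P=tcp+ex*sx/1e3+ey*sy/1e3; p=proj(a,[*P,z]); q=(p-[400,250]+.5)*14; print(z,sx,sy,np.round(p,1),np.round(q)); cv2.circle(im,tuple(int(v) for v in q),3,(0,0,255) if z<.11 else (0,255,0),1)
for sx in(-24,24):
    for z in (.0978,.1058):
        P=tcp+ex*sx/1e3; q=(proj(a,[*P,z])-[400,250]+.5)*14; cv2.circle(im,tuple(int(v) for v in q),5,(255,0,255),1)
cv2.imwrite("pics/z2.png",im)
E
```

```text
0.1058 -36 -10 [409.8 272.6] [145. 324.]
0.1058 -36 10 [406.3 264.4] [ 95. 209.]
0.1058 36 -10 [447.6 266.3] [674. 235.]
0.1058 36 10 [443.6 258.3] [617. 123.]
0.1118 -36 -10 [410.2 270.5] [150. 294.]
0.1118 -36 10 [406.6 262.3] [100. 179.]
0.1118 36 -10 [448.2 264.1] [682. 205.]
0.1118 36 10 [444.1 256.1] [624.  92.]
```

View pics/z2.png

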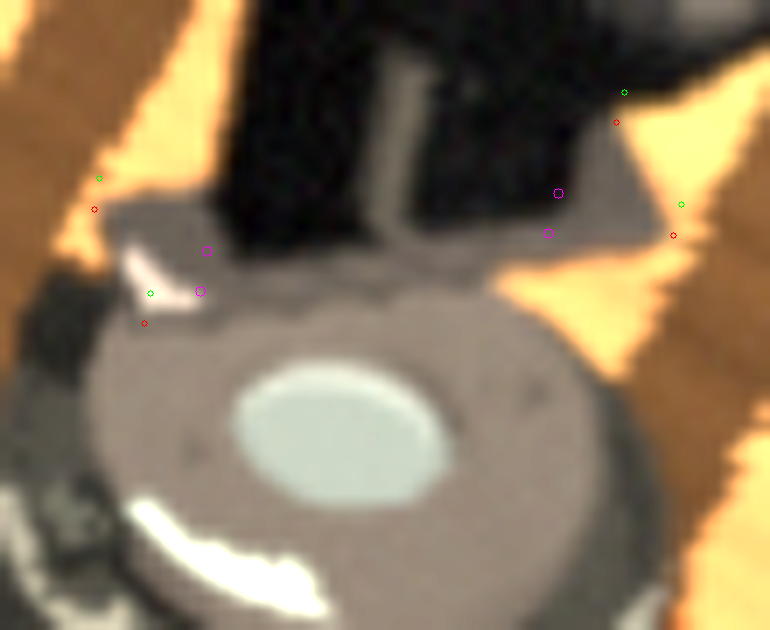

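Predicted and seen bar corners agree to about 0.7 px (≈1 mm, in a direction that also fits the ring's own scene offset), so the position is good. I'll descend gently.

Request:
apply_moves(increments=[{"gripper":1,"dx":0,"dy":0,"dz":0.014,"wx":0,"wy":0,"wz":0},{"gripper":1,"dx":0,"dy":0,"dz":0.013,"wx":0,"wy":0,"wz":0},{"gripper":1,"dx":0,"dy":0,"dz":0,"wx":0,"wy":0,"wz":0},{"gripper":1,"dx":0,"dy":0,"dz":0,"wx":0,"wy":0,"wz":0}])

```text
time_s: 7.18
ee_pos: [0.5188, 0.211, 0.093]
orientation: [-0.0, 0.281, 0.96, -0.0]
wrist_force: [-0.2, 0.7, -0.9]
width: 0.0133
```

```bash
python3 - <<'E'
from h import *
from cell import read_camera
todelta([.5193,.2106,.0845])
a=read_camera("scene"); np.savez("s3.npz",**a)
crop(a,400,250,455,295,14,"pics/z3.png",1.8)
E
```

```text
t 7.17 tcp [0.5188 0.211  0.093 ] yawx 147.39 z [-6.e-04 -2.e-04 -1.e+00] F [-0.2  0.7 -0.9] T [ 0.06 -0.04 -0.  ] w 0.0133 j [ 0.25  0.21  1.82 -0.    1.12 -0.76]
delta tool mm [-0.7 -0.1  8.5]
```

View pics/z3.png

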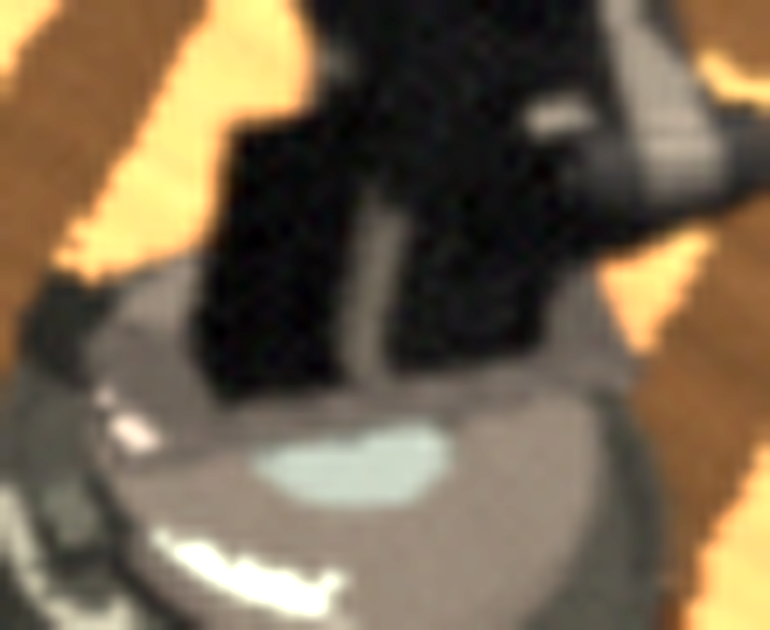

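The bar is over the ring's diameter, covering the back half of the glass (crop ~360,400). I'll lower it in small steps.

Request:
apply_moves(increments=[{"gripper":1,"dx":-0.0005,"dy":0,"dz":0.003,"wx":0,"wy":0,"wz":0},{"gripper":1,"dx":0,"dy":0,"dz":0.002,"wx":0,"wy":0,"wz":0},{"gripper":1,"dx":0,"dy":0,"dz":0.001,"wx":0,"wy":0,"wz":0},{"gripper":1,"dx":0,"dy":0,"dz":0,"wx":0,"wy":0,"wz":0},{"gripper":1,"dx":0,"dy":0,"dz":0,"wx":0,"wy":0,"wz":0}])

```text
time_s: 7.85
ee_pos: [0.5191, 0.2106, 0.0873]
orientation: [-0.0, 0.281, 0.96, -0.0]
wrist_force: [-2.5, -1.5, 1.3]
width: 0.013
```

```bash
python3 - <<'E'
from h import *
todelta([.5193,.2106,.0845])
E
```

```text
t 7.85 tcp [0.5191 0.2106 0.0873] yawx 147.39 z [-5.e-04 -3.e-04 -1.e+00] F [-2.5 -1.5  1.3] T [-0.3   0.43 -0.03] w 0.013 j [ 0.24  0.22  1.82 -0.    1.11 -0.76]
delta tool mm [-0.2  0.1  2.8]
```

About 2 N vertical and 3 N sideways, mostly along tool −y. So the pins are entering the holes and brushing an edge. I'll shift slightly in the direction of that force and continue.

Request:
apply_moves(increments=[{"gripper":1,"dx":0.0003,"dy":-0.0007,"dz":0,"wx":0,"wy":0,"wz":0},{"gripper":1,"dx":0,"dy":0,"dz":0.001,"wx":0,"wy":0,"wz":0},{"gripper":1,"dx":0,"dy":0,"dz":0,"wx":0,"wy":0,"wz":0}])

```text
time_s: 8.22
ee_pos: [0.5186, 0.2103, 0.086]
orientation: [-0.0, 0.281, 0.96, -0.0]
wrist_force: [-0.6, -0.2, -1.4]
width: 0.0132
```

```bash
python3 - <<'E'
from h import *
s,M=todelta([.5193,.2106,.0845]); print(M.T@s["wrist_force"],M.T@s["ft_torque"])
E
```

```text
t 8.22 tcp [0.5186 0.2103 0.086 ] yawx 147.39 z [-2.e-04 -0.e+00 -1.e+00] F [-0.6 -0.2 -1.4] T [-0.08  0.15  0.01] w 0.0132 j [ 0.24  0.22  1.82  0.    1.1  -0.76]
delta tool mm [-0.5  0.6  1.5]
[ 0.40687677 -0.5568648   1.44076708] [ 0.1491919   0.07990653 -0.00923328]
```

Free of force now at 3.6 mm depth, so it's engaged. I'll go to about 6.5 mm.

Request:
apply_moves(increments=[{"gripper":1,"dx":0,"dy":0,"dz":0.0015,"wx":0,"wy":0,"wz":0},{"gripper":1,"dx":0,"dy":0,"dz":0.0015,"wx":0,"wy":0,"wz":0},{"gripper":1,"dx":0,"dy":0,"dz":0,"wx":0,"wy":0,"wz":0},{"gripper":1,"dx":0,"dy":0,"dz":0,"wx":0,"wy":0,"wz":0}])

```text
time_s: 8.72
ee_pos: [0.5186, 0.2103, 0.0831]
orientation: [-0.0, 0.281, 0.96, -0.0]
wrist_force: [-1.4, -0.7, -2.2]
width: 0.0127
```

```bash
python3 - <<'E'
from h import *
from cell import read_camera
s,M=todelta([.5193,.2106,.083]); print(M.T@s["wrist_force"],M.T@s["ft_torque"])
a=read_camera("scene"); np.savez("s4.npz",**a)
crop(a,395,245,460,305,12,"pics/z4.png",1.8)
E
```

```text
t 8.72 tcp [0.5186 0.2103 0.0831] yawx 147.39 z [-3.e-04 -0.e+00 -1.e+00] F [-1.4 -0.7 -2.2] T [-0.1   0.22 -0.07] w 0.0127 j [ 0.24  0.22  1.82  0.    1.1  -0.76]
delta tool mm [-0.5  0.6  0.1]
[ 0.80240372 -1.34509747  2.19484296] [0.20264209 0.12823764 0.07368416]
```

View pics/z4.png

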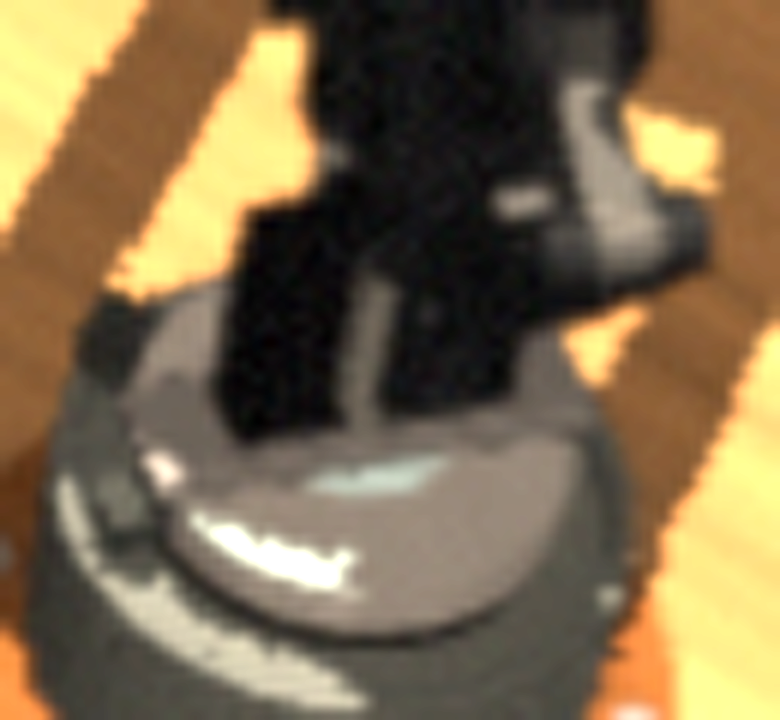

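The pins are in: no vertical load, and the bar is almost on the ring's face. I'll turn clockwise (+wz), a bit at a time, watching forces.

Request:
apply_moves(increments=[{"gripper":1,"dx":0,"dy":0,"dz":0,"wx":0,"wy":0,"wz":2},{"gripper":1,"dx":0,"dy":0,"dz":0,"wx":0,"wy":0,"wz":2},{"gripper":1,"dx":0,"dy":0,"dz":0,"wx":0,"wy":0,"wz":2},{"gripper":1,"dx":0,"dy":0,"dz":0,"wx":0,"wy":0,"wz":2},{"gripper":1,"dx":0,"dy":0,"dz":0,"wx":0,"wy":0,"wz":2}])

```text
time_s: 9.4
ee_pos: [0.5181, 0.2098, 0.0831]
orientation: [-0.0, 0.364, 0.931, -0.001]
wrist_force: [-2.9, -5.0, -0.6]
width: 0.0132
```

```bash
python3 - <<'E'
from h import *
s,M=todelta([.519,.2105,.083]); print(M.T@s["wrist_force"],M.T@s["ft_torque"])
E
```

```text
t 9.4 tcp [0.5181 0.2098 0.0831] yawx 137.28 z [-0.0014 -0.0012 -1.    ] F [-2.9 -5.  -0.6] T [-0.66  0.69  0.25] w 0.0132 j [ 0.24  0.22  1.82 -0.    1.1  -0.58]
delta tool mm [-0.1  1.1  0.1]
[-1.25886961 -5.59081768  0.62997096] [ 0.95376613  0.05226764 -0.24693981]
```

Torque is 0.25 N m, so the ring is turning. A small sideways load of 5.6 N; I'll ease it slightly and continue.

Request:
apply_moves(increments=[{"gripper":1,"dx":0,"dy":-0.0005,"dz":0,"wx":0,"wy":0,"wz":0},{"gripper":1,"dx":0,"dy":0,"dz":0,"wx":0,"wy":0,"wz":3},{"gripper":1,"dx":0,"dy":0,"dz":0,"wx":0,"wy":0,"wz":3},{"gripper":1,"dx":0,"dy":0,"dz":0,"wx":0,"wy":0,"wz":3},{"gripper":1,"dx":0,"dy":0,"dz":0,"wx":0,"wy":0,"wz":3}])

```text
time_s: 10.02
ee_pos: [0.5182, 0.2099, 0.0831]
orientation: [-0.0, 0.459, 0.888, -0.0]
wrist_force: [-2.6, -3.3, -1.9]
width: 0.0134
```

```bash
python3 - <<'E'
from h import *
s,M=todelta([.519,.2105,.083]); print(M.T@s["wrist_force"],M.T@s["ft_torque"])
E
```

```text
t 10.03 tcp [0.5182 0.2099 0.0831] yawx 125.31 z [-3.e-04 -3.e-04 -1.e+00] F [-2.6 -3.3 -1.9] T [-0.43  0.41  0.25] w 0.0134 j [ 0.24  0.22  1.82 -0.    1.1  -0.37]
delta tool mm [0.1 1.  0.1]
[-1.189769   -4.06959658  1.90559307] [ 0.58589754 -0.11446126 -0.24541145]
```

Request:
apply_moves(increments=[{"gripper":1,"dx":0,"dy":0,"dz":0,"wx":0,"wy":0,"wz":3},{"gripper":1,"dx":0,"dy":0,"dz":0,"wx":0,"wy":0,"wz":3},{"gripper":1,"dx":0,"dy":0,"dz":0,"wx":0,"wy":0,"wz":3},{"gripper":1,"dx":0,"dy":0,"dz":0,"wx":0,"wy":0,"wz":3},{"gripper":1,"dx":0,"dy":0,"dz":0,"wx":0,"wy":0,"wz":1}])

```text
time_s: 10.65
ee_pos: [0.5184, 0.21, 0.0832]
orientation: [0.0, 0.556, 0.831, 0.0]
wrist_force: [-1.7, -1.6, -3.7]
width: 0.0133
```

```bash
python3 - <<'E'
from h import *
from cell import read_camera
s,M=todelta([.519,.2105,.083]); print(M.T@s["wrist_force"],M.T@s["ft_torque"])
a=read_camera("scene"); np.savez("s5.npz",**a)
crop(a,395,245,460,305,12,"pics/z5.png",1.8)
E
```

```text
t 10.65 tcp [0.5184 0.21   0.0832] yawx 112.37 z [ 1.e-04  1.e-04 -1.e+00] F [-1.7 -1.6 -3.7] T [-0.42  0.25  0.19] w 0.0133 j [ 0.24  0.22  1.82  0.    1.1  -0.15]
delta tool mm [0.2 0.7 0.2]
[-0.81686428 -2.15728819  3.69050004] [ 0.39429896 -0.29455965 -0.19057296]
```

View pics/z5.png

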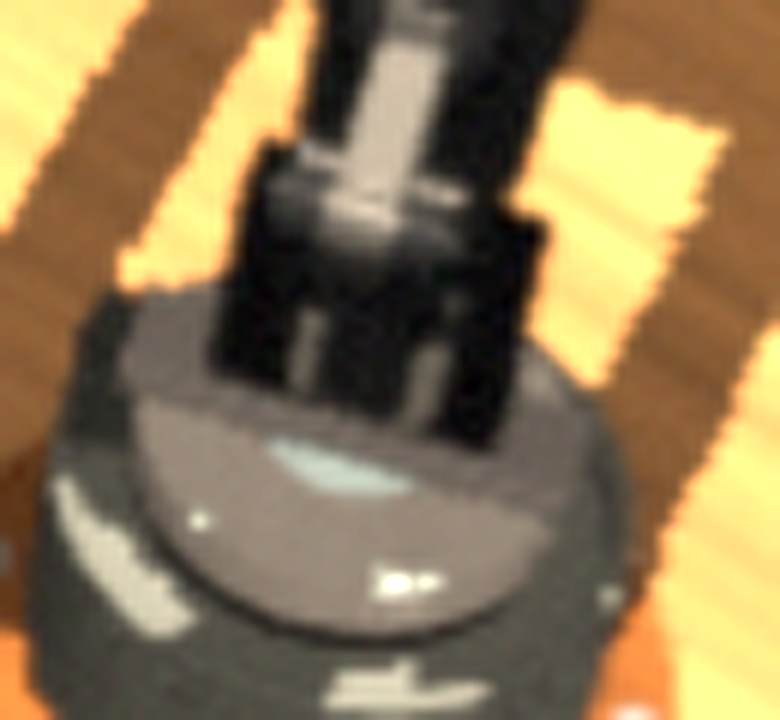

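Turned 35° so far, and the lug (crop ~90,400) is nearing the stop (~110,320). I'll continue in small steps and watch the torque.

Request:
apply_moves(increments=[{"gripper":1,"dx":0,"dy":0,"dz":0,"wx":0,"wy":0,"wz":2},{"gripper":1,"dx":0,"dy":0,"dz":0,"wx":0,"wy":0,"wz":2},{"gripper":1,"dx":0,"dy":0,"dz":0,"wx":0,"wy":0,"wz":1}])

```text
time_s: 11.08
ee_pos: [0.5185, 0.2101, 0.0832]
orientation: [0.0, 0.593, 0.805, 0.0]
wrist_force: [-0.6, -1.7, -5.2]
width: 0.0136
```

```bash
python3 - <<'E'
from h import *
s,M=todelta([.519,.2105,.083]); print(M.T@s["wrist_force"],M.T@s["ft_torque"])
E
```

```text
t 11.07 tcp [0.5185 0.2101 0.0832] yawx 107.31 z [ 3.e-04  2.e-04 -1.e+00] F [-0.6 -1.7 -5.2] T [-0.2   0.09  0.24] w 0.0136 j [ 0.24  0.22  1.82  0.    1.1  -0.06]
delta tool mm [0.2 0.6 0.2]
[-1.39774905 -1.08773932  5.18900909] [ 0.14739668 -0.16525149 -0.23637215]
```

Request:
apply_moves(increments=[{"gripper":1,"dx":0,"dy":0,"dz":0,"wx":0,"wy":0,"wz":1.5},{"gripper":1,"dx":0,"dy":0,"dz":0,"wx":0,"wy":0,"wz":1}])

```text
time_s: 11.32
ee_pos: [0.5185, 0.2101, 0.0833]
orientation: [0.0, 0.61, 0.792, 0.0]
wrist_force: [-0.8, -1.4, -4.6]
width: 0.0133
```

```bash
python3 - <<'E'
from h import *
s,M=todelta([.519,.2105,.083]); print(M.T@s["wrist_force"],M.T@s["ft_torque"])
E
```

```text
t 11.32 tcp [0.5185 0.2101 0.0833] yawx 104.81 z [ 3.e-04  2.e-04 -1.e+00] F [-0.8 -1.4 -4.6] T [-0.13 -0.06  0.3 ] w 0.0133 j [ 0.24  0.22  1.82  0.    1.1  -0.01]
delta tool mm [0.3 0.6 0.3]
[-1.18779547 -1.116296    4.6088824 ] [-0.02378716 -0.14513029 -0.29792128]
```

Request:
apply_moves(increments=[{"gripper":1,"dx":0,"dy":0,"dz":0,"wx":0,"wy":0,"wz":1}])

```text
time_s: 11.45
ee_pos: [0.5185, 0.2101, 0.0833]
orientation: [0.0, 0.617, 0.787, 0.0]
wrist_force: [0.7, -1.1, -6.3]
width: 0.0132
```

```bash
python3 - <<'E'
from h import *
s,M=todelta([.519,.2105,.083]); print(M.T@s["wrist_force"],M.T@s["ft_torque"])
E
```

```text
t 11.45 tcp [0.5185 0.2101 0.0833] yawx 103.82 z [ 3.e-04  2.e-04 -1.e+00] F [ 0.7 -1.1 -6.3] T [-0.11 -0.07  0.23] w 0.0132 j [0.24 0.22 1.82 0.   1.1  0.  ]
delta tool mm [0.3 0.6 0.3]
[-1.22299534  0.40150548  6.26728478] [-0.03924517 -0.11881799 -0.22686949]
```

Request:
apply_moves(increments=[{"gripper":1,"dx":0,"dy":0,"dz":0,"wx":0,"wy":0,"wz":1}])

```text
time_s: 11.58
ee_pos: [0.5185, 0.2101, 0.0833]
orientation: [0.0, 0.624, 0.782, 0.0]
wrist_force: [0.3, -0.8, -5.4]
width: 0.0134
```

```bash
python3 - <<'E'
from h import *
s,M=todelta([.519,.2105,.083]); print(M.T@s["wrist_force"],M.T@s["ft_torque"])
E
```

```text
t 11.57 tcp [0.5185 0.2101 0.0833] yawx 102.82 z [ 3.e-04  2.e-04 -1.e+00] F [ 0.3 -0.8 -5.4] T [-0.09 -0.17  0.28] w 0.0134 j [0.24 0.22 1.82 0.   1.1  0.02]
delta tool mm [0.3 0.6 0.3]
[-0.82882632  0.11371064  5.43264738] [-0.14506786 -0.12992921 -0.27774874]
```

Request:
apply_moves(increments=[{"gripper":1,"dx":0,"dy":0,"dz":0,"wx":0,"wy":0,"wz":1}])

```text
time_s: 11.7
ee_pos: [0.5185, 0.2101, 0.0833]
orientation: [0.0, 0.631, 0.776, 0.0]
wrist_force: [2.0, -0.5, -5.2]
width: 0.0135
```

```bash
python3 - <<'E'
from h import *
from cell import read_camera
s,M=todelta([.519,.2105,.083]); print(M.T@s["wrist_force"],M.T@s["ft_torque"])
a=read_camera("scene"); np.savez("s6.npz",**a)
crop(a,390,250,430,290,14,"pics/z6.png",2.2)
E
```

```text
t 11.7 tcp [0.5185 0.2101 0.0833] yawx 101.82 z [ 4.e-04  2.e-04 -1.e+00] F [ 2.  -0.5 -5.2] T [-0.06 -0.15  0.23] w 0.0135 j [0.24 0.22 1.82 0.   1.1  0.04]
delta tool mm [0.3 0.6 0.3]
[-0.93049926  1.80384969  5.21959865] [-0.13965976 -0.08845751 -0.23286254]
```

View pics/z6.png

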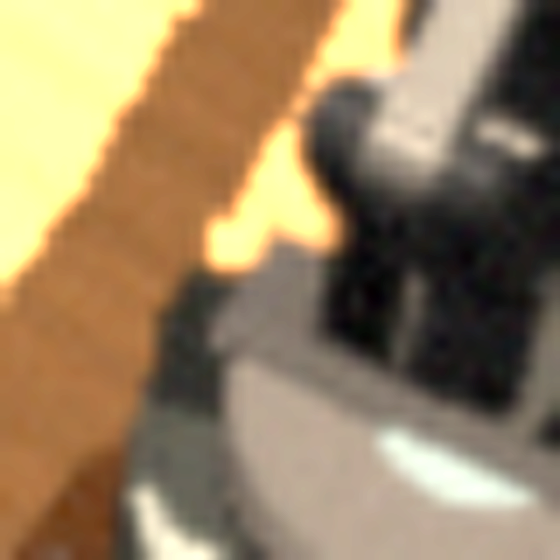

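Lug and stop have almost merged (crop ~185,330), but the torque still shows only friction (~0.25). I'll continue 1° at a time.

Request:
apply_moves(increments=[{"gripper":1,"dx":0,"dy":0,"dz":0,"wx":0,"wy":0,"wz":1}])

```text
time_s: 11.88
ee_pos: [0.5185, 0.2101, 0.0834]
orientation: [0.0, 0.637, 0.771, 0.0]
wrist_force: [0.3, 0.1, -5.2]
width: 0.0136
```

```bash
python3 - <<'E'
from h import *
s,M=todelta([.519,.2105,.083]); print(M.T@s["wrist_force"],M.T@s["ft_torque"])
E
```

```text
t 11.88 tcp [0.5185 0.2101 0.0834] yawx 100.84 z [ 3.e-04  2.e-04 -1.e+00] F [ 0.3  0.1 -5.2] T [ 0.04 -0.22  0.29] w 0.0136 j [0.24 0.22 1.82 0.   1.1  0.05]
delta tool mm [0.3 0.6 0.4]
[0.05358394 0.2897069  5.18881517] [-0.22891465  0.00158554 -0.29269818]
```

Request:
apply_moves(increments=[{"gripper":1,"dx":0,"dy":0,"dz":0,"wx":0,"wy":0,"wz":0.8}])

```text
time_s: 12.0
ee_pos: [0.5185, 0.2101, 0.0834]
orientation: [0.0, 0.643, 0.766, 0.0]
wrist_force: [1.4, -0.1, -5.4]
width: 0.0135
```

```bash
python3 - <<'E'
from h import *
s,M=todelta([.519,.2105,.083]); print(M.T@s["wrist_force"],M.T@s["ft_torque"])
E
```

```text
t 12.0 tcp [0.5185 0.2101 0.0834] yawx 100.03 z [ 4.e-04  2.e-04 -1.e+00] F [ 1.4 -0.1 -5.4] T [ 0.04 -0.31  0.24] w 0.0135 j [0.24 0.22 1.82 0.   1.1  0.07]
delta tool mm [0.3 0.5 0.4]
[-0.29001094  1.3381417   5.41580693] [-0.31249139 -0.01287214 -0.24430923]
```

Request:
apply_moves(increments=[{"gripper":1,"dx":0,"dy":0,"dz":0.0005,"wx":0,"wy":0,"wz":0.8}])

```text
time_s: 12.12
ee_pos: [0.5186, 0.2101, 0.0832]
orientation: [0.0, 0.648, 0.762, 0.0]
wrist_force: [-0.3, -1.5, -0.7]
width: 0.0135
```

```bash
python3 - <<'E'
from h import *
s,M=todelta([.519,.2105,.083]); print(M.T@s["wrist_force"],M.T@s["ft_torque"])
E
```

```text
t 12.12 tcp [0.5186 0.2101 0.0832] yawx 99.25 z [ 5.e-04  2.e-04 -1.e+00] F [-0.3 -1.5 -0.7] T [-0.07  0.04  0.44] w 0.0135 j [0.24 0.22 1.82 0.   1.1  0.08]
delta tool mm [0.3 0.4 0.2]
[-1.4813812  -0.49953257  0.66603008] [ 0.05173333 -0.06234325 -0.44049822]
```

Request:
apply_moves(increments=[{"gripper":1,"dx":0,"dy":0,"dz":0,"wx":0,"wy":0,"wz":0.8}])

```text
time_s: 12.25
ee_pos: [0.5186, 0.2101, 0.0833]
orientation: [0.0, 0.653, 0.757, 0.0]
wrist_force: [0.4, 0.1, -2.1]
width: 0.0134
```

```bash
python3 - <<'E'
from h import *
from cell import read_camera
s,M=todelta([.519,.2105,.083]); print(M.T@s["wrist_force"],M.T@s["ft_torque"])
a=read_camera("scene"); np.savez("s7.npz",**a)
crop(a,390,245,455,305,12,"pics/z7.png",2.2)
E
```

```text
t 12.25 tcp [0.5186 0.2101 0.0833] yawx 98.47 z [ 6.e-04  0.e+00 -1.e+00] F [ 0.4  0.1 -2.1] T [-0.08 -0.07  0.64] w 0.0134 j [ 0.24  0.22  1.82 -0.    1.1   0.1 ]
delta tool mm [0.4 0.4 0.3]
[0.09555468 0.36767293 2.06129045] [-0.05676036 -0.09307683 -0.64466906]
```

View pics/z7.png

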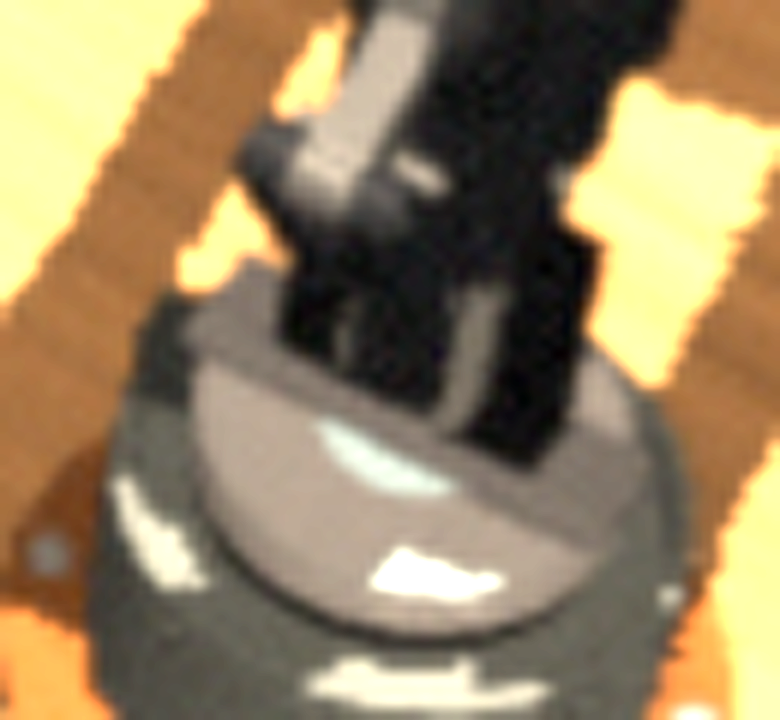

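Torque went 0.25 → 0.44 → 0.64 N m per 0.8°, and lug and stop are merged, so this is the hard stop. The vertical load is negligible. I'll back off within the play and lift straight out.

Request:
apply_moves(increments=[{"gripper":1,"dx":0,"dy":0,"dz":0,"wx":0,"wy":0,"wz":-1.5},{"gripper":1,"dx":0,"dy":0,"dz":0,"wx":0,"wy":0,"wz":-1.5},{"gripper":1,"dx":0,"dy":0,"dz":0,"wx":0,"wy":0,"wz":0}])

```text
time_s: 12.68
ee_pos: [0.5183, 0.21, 0.0828]
orientation: [-0.0, 0.633, 0.774, 0.0]
wrist_force: [-0.2, -0.1, -1.6]
width: 0.0136
```

```bash
python3 - <<'E'
from h import *
s,M=todelta([.519,.2105,.083]); print(M.T@s["wrist_force"],M.T@s["ft_torque"])
E
```

```text
t 12.68 tcp [0.5183 0.21   0.0828] yawx 101.49 z [-1.e-04  2.e-04 -1.e+00] F [-0.2 -0.1 -1.6] T [-0.01  0.02 -0.01] w 0.0136 j [0.24 0.22 1.82 0.   1.1  0.04]
delta tool mm [ 0.3  0.7 -0.2]
[-0.08225371 -0.24312446  1.56972456] [ 0.02070556 -0.00455158  0.01138459]
```

Unloaded. Now lift.

Request:
apply_moves(increments=[{"gripper":1,"dx":0,"dy":0,"dz":-0.004,"wx":0,"wy":0,"wz":0},{"gripper":1,"dx":0,"dy":0,"dz":-0.01,"wx":0,"wy":0,"wz":0},{"gripper":1,"dx":0,"dy":0,"dz":-0.03,"wx":0,"wy":0,"wz":0},{"gripper":1,"dx":0,"dy":0,"dz":-0.04,"wx":0,"wy":0,"wz":0},{"gripper":1,"dx":0,"dy":0,"dz":0,"wx":0,"wy":0,"wz":-10},{"gripper":1,"dx":0,"dy":0,"dz":0,"wx":0,"wy":0,"wz":-10},{"gripper":1,"dx":0,"dy":0,"dz":0,"wx":0,"wy":0,"wz":-10},{"gripper":1,"dx":0,"dy":0,"dz":0,"wx":0,"wy":0,"wz":-10},{"gripper":1,"dx":0,"dy":0,"dz":0,"wx":0,"wy":0,"wz":-10},{"gripper":1,"dx":0,"dy":0,"dz":0,"wx":0,"wy":0,"wz":0}])

```text
time_s: 13.92
ee_pos: [0.5185, 0.21, 0.1675]
orientation: [0.0, 0.247, 0.969, 0.0]
wrist_force: [0.2, -0.0, -1.1]
width: 0.0134
```

```bash
python3 - <<'E'
from h import *
from cell import read_camera
s,M=todelta([.5643,-.1979,.16])
a=read_camera("scene"); np.savez("s8.npz",**a)
crop(a,375,200,475,330,4,"/tmp/x.png",1.6); crop(a,380,205,470,325,5,"pics/z8.png",1.6)
E
```

```text
t 13.93 tcp [0.5185 0.21   0.1675] yawx 151.39 z [ 6.e-04  2.e-04 -1.e+00] F [ 0.2 -0.  -1.1] T [ 0.04 -0.01 -0.04] w 0.0134 j [ 0.24  0.12  1.77  0.    1.26 -0.83]
delta tool mm [-235.5 -336.2    7.5]
```

View pics/z8.png

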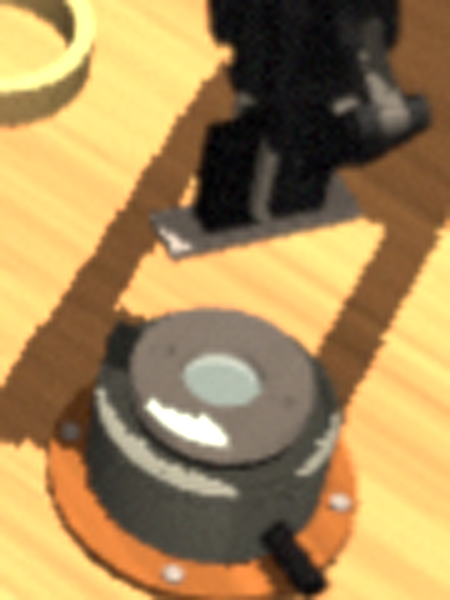

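The holes have moved to scene ≈(414,275),(437.5,285), and the lug is in the stop's place (≈404,274). I'll work out the turn from the hole angle.

```bash
python3 - <<'E'
from m import *
c=load("s8.npz"); H=[]
for h in((414,275.2),(437.6,285.4)):
    p=spot(c,*h,r=2); H.append(onz(c,*p,.066)); print(np.round(p,1))
d=H[0]-H[1]; print(np.linalg.norm(d),np.degrees(np.arctan2(d[1],d[0])))
E
```

```text
[nan nan]
[nan nan]
nan nanm.py:6: RuntimeWarning: invalid value encountered in scalar divide
  yy,xx=np.mgrid[v0-r:v0+r+1,u0-r:u0+r+1]; return (wt*xx).sum()/wt.sum(),(wt*yy).sum()/wt.sum()
```

Too dark under the arm's shadow, so I'll check again once it's clear. Carrying the spanner back to the tray rest.

Request:
apply_moves(increments=[{"gripper":1,"dx":0,"dy":0,"dz":0,"wx":0,"wy":0,"wz":-0.9},{"gripper":1,"dx":-0.0288,"dy":-0.0425,"dz":0,"wx":0,"wy":0,"wz":0},{"gripper":1,"dx":-0.0288,"dy":-0.0425,"dz":0,"wx":0,"wy":0,"wz":0},{"gripper":1,"dx":-0.0288,"dy":-0.0425,"dz":0,"wx":0,"wy":0,"wz":0},{"gripper":1,"dx":-0.0288,"dy":-0.0425,"dz":0,"wx":0,"wy":0,"wz":0},{"gripper":1,"dx":-0.0288,"dy":-0.0425,"dz":0,"wx":0,"wy":0,"wz":0},{"gripper":1,"dx":-0.0288,"dy":-0.0425,"dz":0,"wx":0,"wy":0,"wz":0},{"gripper":1,"dx":-0.0288,"dy":-0.0425,"dz":0,"wx":0,"wy":0,"wz":0},{"gripper":1,"dx":-0.0288,"dy":-0.0425,"dz":0,"wx":0,"wy":0,"wz":0},{"gripper":1,"dx":0,"dy":0,"dz":0,"wx":0,"wy":0,"wz":0},{"gripper":1,"dx":0,"dy":0,"dz":0.04,"wx":0,"wy":0,"wz":0},{"gripper":1,"dx":0,"dy":0,"dz":0,"wx":0,"wy":0,"wz":0}])

```text
time_s: 15.48
ee_pos: [0.5621, -0.1959, 0.1232]
orientation: [-0.004, 0.239, 0.971, 0.001]
wrist_force: [-0.5, 0.1, -1.6]
width: 0.0133
```

```bash
python3 - <<'E'
from m import *
from cell import read_camera
todelta([.5643,-.1979,.0406])
c=read_camera("scene"); np.savez("s9.npz",**c); crop(c,390,245,460,315,8,"pics/l9.png",1)
H=[]
for h in((414,275.2),(437.6,285.4)):
    p=spot(c,*h,r=3); H.append(onz(c,*p,.066)); print(np.round(p,1))
d=H[0]-H[1]; print(np.linalg.norm(d),np.degrees(np.arctan2(d[1],d[0])))
E
```

```text
t 15.47 tcp [ 0.5621 -0.1959  0.1232] yawx 152.36 z [-0.007  0.004 -1.   ] F [-0.5  0.1 -1.6] T [-0.02  0.04  0.01] w 0.0133 j [-0.47  0.25  1.7   0.    1.2  -1.56]
delta tool mm [-3.5 -0.8 82.6]
[413.3 275.1]
[436.8 285.1]
0.04714842750567197 -75.62280137472627
```

View pics/l9.png

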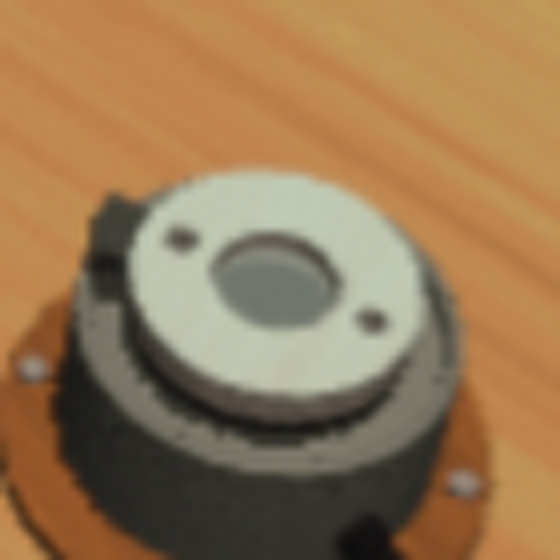

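The ring turned 43.0° (0.75 rad), and the lug and stop touch at crop (115,250). Now I'll lower the spanner onto the rest.

Request:
apply_moves(increments=[{"gripper":1,"dx":0,"dy":0,"dz":0.03,"wx":0,"wy":0,"wz":0},{"gripper":1,"dx":0,"dy":0,"dz":0.02,"wx":0,"wy":0,"wz":0},{"gripper":1,"dx":0,"dy":0,"dz":0,"wx":0,"wy":0,"wz":0},{"gripper":1,"dx":0,"dy":0,"dz":0,"wx":0,"wy":0,"wz":0}])

```text
time_s: 16.02
ee_pos: [0.5657, -0.1982, 0.0779]
orientation: [0.001, 0.239, 0.971, -0.0]
wrist_force: [0.6, 0.2, -1.2]
width: 0.0129
```

```bash
python3 - <<'E'
from h import *
todelta([.5643,-.1979,.0406])
E
```

```text
t 16.02 tcp [ 0.5657 -0.1982  0.0779] yawx 152.4 z [ 1.3e-03 -6.0e-04 -1.0e+00] F [ 0.6  0.2 -1.2] T [ 0.02 -0.05 -0.01] w 0.0129 j [-0.47  0.31  1.72  0.    1.11 -1.56]
delta tool mm [ 1.4 -0.4 37.3]
```

Request:
apply_moves(increments=[{"gripper":1,"dx":0.0005,"dy":-0.0004,"dz":0.02,"wx":0,"wy":0,"wz":0},{"gripper":1,"dx":0,"dy":0,"dz":0.012,"wx":0,"wy":0,"wz":0},{"gripper":1,"dx":0,"dy":0,"dz":0.003,"wx":0,"wy":0,"wz":0},{"gripper":1,"dx":0,"dy":0,"dz":0,"wx":0,"wy":0,"wz":0},{"gripper":1,"dx":0,"dy":0,"dz":0,"wx":0,"wy":0,"wz":0}])

```text
time_s: 16.65
ee_pos: [0.5644, -0.1983, 0.0418]
orientation: [0.0, 0.239, 0.971, -0.0]
wrist_force: [0.8, 0.8, -1.6]
width: 0.0136
```

```bash
python3 - <<'E'
from h import *
todelta([.5643,-.1979,.0406])
E
```

```text
t 16.65 tcp [ 0.5644 -0.1983  0.0418] yawx 152.39 z [ 2.e-04 -1.e-04 -1.e+00] F [ 0.8  0.8 -1.6] T [ 0.02 -0.    0.01] w 0.0136 j [-0.47  0.36  1.74 -0.    1.04 -1.56]
delta tool mm [0.3 0.3 1.2]
```

Request:
apply_moves(increments=[{"gripper":1,"dx":0,"dy":0,"dz":0.001,"wx":0,"wy":0,"wz":0},{"gripper":0,"dx":0,"dy":0,"dz":0,"wx":0,"wy":0,"wz":0},{"gripper":0,"dx":0,"dy":0,"dz":0,"wx":0,"wy":0,"wz":0},{"gripper":0,"dx":0,"dy":0,"dz":0,"wx":0,"wy":0,"wz":0},{"gripper":0,"dx":0,"dy":0,"dz":0,"wx":0,"wy":0,"wz":0},{"gripper":0,"dx":0,"dy":0,"dz":0,"wx":0,"wy":0,"wz":0},{"gripper":0,"dx":0,"dy":0,"dz":-0.03,"wx":0,"wy":0,"wz":0},{"gripper":0,"dx":0,"dy":0,"dz":-0.05,"wx":0,"wy":0,"wz":0},{"gripper":0,"dx":0,"dy":0,"dz":-0.06,"wx":0,"wy":0,"wz":0},{"gripper":0,"dx":0,"dy":0,"dz":0,"wx":0,"wy":0,"wz":0},{"gripper":0,"dx":0,"dy":0,"dz":0,"wx":0,"wy":0,"wz":0}])

```text
time_s: 18.02
ee_pos: [0.5642, -0.1981, 0.1807]
orientation: [0.0, 0.239, 0.971, -0.0]
wrist_force: [-0.1, 0.1, -0.7]
width: 0.0852
```

```bash
python3 - <<'E'
from h import *
from cell import read_camera
todelta([.5643,-.1979,.0406])
c=read_camera("scene"); a=crop(c,200,130,480,370,2.8,"pics/fin.png",1.3)
E
```

```text
t 18.02 tcp [ 0.5642 -0.1981  0.1807] yawx 152.39 z [ 1.e-04 -1.e-04 -1.e+00] F [-0.1  0.1 -0.7] T [-0.   -0.02 -0.03] w 0.0852 j [-0.47  0.2   1.65 -0.    1.29 -1.56]
delta tool mm [  0.    0.3 140.1]
```

View pics/fin.png

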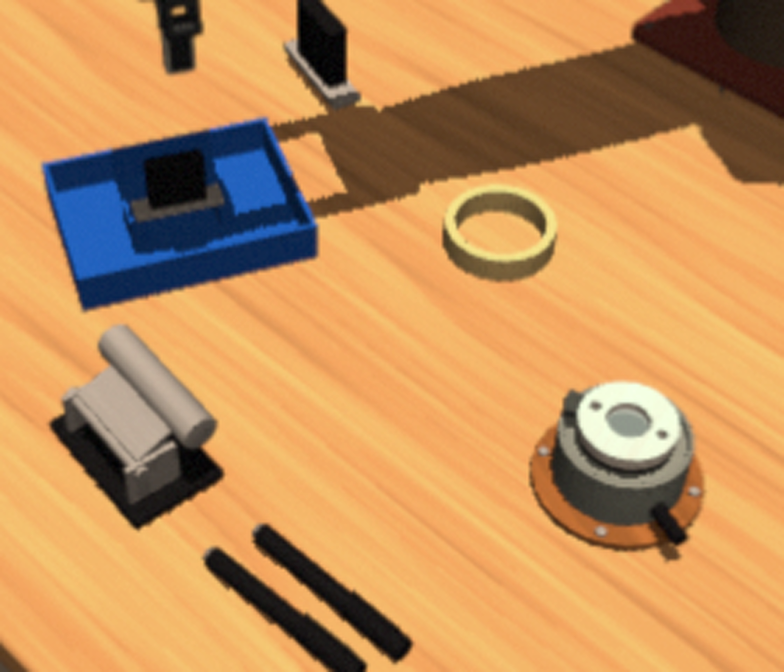

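The spanner is back on its rest in the tray (crop 178,190) and the gripper is clear and open. The other objects haven't moved, and the ring's lug is at the stop (crop 572,400).

```bash
python3 -c "
from cell import env; print(env.job_done())"
```

```text
the job is handed in; nothing more can be done
None
```

The ring is turned to its stop, the spanner is back on its rest in the blue tray and released, and I handed the job in at about 18 s. No verdict was reported.

- **Spanner:** I took the one in the tray, not the similar one lying on the table. In the images its bar measured about 72 × 21 mm.
- **Engaging:** By arm position the pins were about 6.5 mm deep before turning. The first entry brushed a hole edge with about 3 N sideways; I shifted 0.7 mm and it then went in freely.
- **Turning:** The torque stayed near 0.25 N m, then rose to 0.44 and 0.64 N m at the hard stop. I stopped there, at roughly 27 N on the pins by the given conversion. I saw no vertical load on the lamp above a few newtons.
- **Final checks:** The hole line turned 43° (0.75 rad), and the lug touches the stop in the image. The gripper is open and well clear of the spanner, and by eye the punch, tape and pens had not moved.
- **Failed or disagreed:**
  - The first move call was refused over its format, before anything moved.
  - One measurement of the hole angle failed in the arm's shadow; I repeated it once the arm was clear.
  - While turning, the wrist showed a downward pull of up to 6 N including the spanner's weight; easing down 0.5 mm removed it.

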